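# Reset the extractor with its key switch and put the key away

## Task

Reset the fume extractor at the yellow control box: turn its red-headed key clockwise as far as it goes, then turn it back to the position where it comes out, and draw it out upward. Lower it into the wooden key tray and let go only when it is down; leave the blue-headed key in its grey box as it is.

Things in the scene. Friction and masses are not known exactly. Their poses are not given: they have to be found in the camera images.
- key_red: Red-headed key, upright in the lock on the yellow box (lid 56 mm high, lock face 77 mm). Origin: head centre, 32 mm above the lock face. z up the key, x the head's width. Head 30 mm (x), 10 thick (y), 32 tall; foot at z -46.5 mm: a cross-bit 22 x 5 mm, at the start in line with the face's 8 mm slot, the only way out (16 mm straight up clears it); turned, it is caught. Grip across the 10 mm. ~50 g
- lock_red (a joint): The cylinder that the red-headed key turns about the vertical through its start: 0 = the key comes out (a stop), as at the start; grows clockwise seen from above to 1.4 rad (80 degrees, a stop). Takes 0.03 N m, stays where it is left; the key has about 5 degrees of play in it and passes the slot up to 5 degrees off
- key_tray: A shallow open wooden tray with a cork floor, fixed to the table: 150 mm (its x) x 110 mm (its y), 18 mm high, walls 4 mm, floor 4.8 mm above the table. Origin: centre of its underside; z up.
- key_blue_edge (a point): A point on the head of the other key, which is blue-headed, in a grey box; key and box have the same shapes as the red-headed key and the yellow box. 14 mm from the head's centre along its width. Not to be moved. Both boxes are 100 x 90 mm and fixed to the table
Not all that is in view belongs to the job. What is shaped like the key_red but green is not meant. There is more than one size of the part that bears lock_red; the job needs the smaller.

How it is judged (in metres and radians):
On the way, in this order (a step that is already met when the one before it is completed fails the run):
1. the red-headed key's lock is turned clockwise to its stop (past 66 degrees of 80) (value of joint lock_red above 1.15 rad), for 0.1 s.
2. the lock is turned back to the position where the key comes out (within 17 degrees) (value of joint lock_red below 0.3 rad), for 0.1 s.
3. the key, still held, is lowered into the tray (its head's centre under 85 mm above the table, over the tray) (x of key_red in the frame of key_tray between -0.075 and 0.075 m and y of key_red in the frame of key_tray between -0.055 and 0.055 m and z of key_red in the frame of key_tray below 0.085 m and contact force between key_red and the fingers above 0.3 N), for 0.1 s.
At the end, for the whole second after the job is handed in: The red-headed key is out of its lock and rests in the tray (its head's centre within 75 mm of the tray's centre along its length and 55 mm across, under 75 mm high), at rest, and the lock is back within 17 degrees of the position where the key comes out (x of key_red in the frame of key_tray between -0.075 and 0.075 m and y of key_red in the frame of key_tray between -0.055 and 0.055 m and z of key_red in the frame of key_tray below 0.075 m and value of joint lock_red below 0.3 rad and linear speed of key_red below 0.03 m/s); the robot touches nothing.
It fails at once if the blue-headed key is turned, pulled or moved by more than 12 mm at its edge (distance of key_blue_edge from where it was at the start of the episode above 0.012 m).
It also fails if it takes over 54 s, if anything falls off the work surface, if the arm or the gripper's body presses on something with over 40 N, if the wrist force passes 120 N, or if a joint passes its speed limit or range.

## Robot

A 7-joint arm with a two-finger parallel gripper is mounted at the origin on a cart in front of the work surface, level with it; the furniture and walls round the work are solid. World frame = base frame: x ahead of the robot, y to its left, z up, the work surface at z = 0. Lengths are in mm, angles in rad, forces in N, time in s.
With the tool pointing down it reaches from about 400 to 875 mm from the base axis. Payload 4.4 kg.
Tool frame: the origin (TCP) lies between the finger pads; the fingertips stand 11 mm ahead of it and the grasp point (between the pads) lies 8 mm behind it; y points along the fingers, x is the direction in which the jaws open and shut, and the axes are right-handed (so a half turn about y gives the same grasp; the last joint's range is limited). The gripper opens to 85 mm and grips with 20 to 120 N. Pads are 22 mm wide; open, the fingers measure 114 mm over their backs; the gripper's body (76 mm by 85 mm) begins 54 mm behind the grasp point. The pads swing forward as they close: fully open they stand 13 mm farther back than shut.
Start: joints at [1.051, 0.628, 0.038, 1.517, -0.027, 0.996, -0.02], TCP at [284.977, -584.214, 242.313] pointing down, gripper open.
Joint ranges: [-3.06, 3.06], [-0.37, 2.12], [-1.25, 1.32], [0.18, 2.47], [-1.1, 4.24], [0.23, 1.98], [-2.94, 2.94]. Speed limits (rad/s): [2.57, 2.57, 3.14, 3.14, 3.14, 3.14, 3.14].

## Interface

Orientations are given as [roll, pitch, yaw] about the fixed x, y, z axes, in that order (R = Rz(yaw) Ry(pitch) Rx(roll)).
In Python, from cell import * gives the robot as it stands.
- The arm moves only by the shell command python3 -m jog 'ROWS'. ROWS is JSON, a list of rows, each an object of numbers: "x", "y", "z": the shift along the tool's x, y, z in mm; "ax", "ay", "az": the turn, a rotation vector about the tool's x, y, z in rad; "grip": the finger opening in mm, from 0 to 85.4. In form: [{"x": .., "y": .., "z": .., "ax": .., "ay": .., "az": .., "grip": ..}, ...]. A call has 1 to 5 rows; each row is the pose to reach, as a shift and turn from the pose commanded when the call began, along the tool's axes at that moment; what a row does not reach only later rows make up. A row lasts 1/10 s, in which the tool goes at most 50 mm and 8.59 degrees, less where a joint would pass 70% of its speed; a pose out of reach is approached as far as the arm can. A call with a gripper value outside its range is refused whole. The fingers move at their own pace and stop on an object; the grip force is fixed at half the most. Time passes only in rows, so rows that repeat a pose let the fingers close. It gives the time, the measured TCP pose, the force and the opening at its end, in the units of the state.
- read_state(): the state, without advancing time (a new reading comes with each control period).
- get_image(name): name is "side" or "top" or "wrist"; returns a dict with "color" (400x640x3 uint8, red, green, blue), "vfov" (degrees; the focal length in pixels is half the picture's height over the tangent of half this angle, whatever the lens; pixels are square), "cx", "cy" (the principal point, pixels), "camera_from_world" (4x4, takes a point from world to camera coordinates). Camera axes: x right, y down, z forward; pixel columns grow to the right and rows downward; lengths in mm; the calibration is good to about 2 mm. A picture is of the moment at which its call begins. There is no depth.
- finish_job(): hands the job in, once; it reports no verdict.
The state is a dict: "clock": time; "qpos": joint angles; "qd": joint speeds; "tau": joint torques, N m; "eef_pos": TCP position; "tool_rot": TCP orientation; "force": force on the tool from outside, world axes, zero at the start; "torque": the same for the moment, N m; "width": finger opening in mm.
Only numpy, scipy, OpenCV 4.12 (cv2) and the standard library are available. Lean on these libraries where they do the work, as an engineer would, in place of code of your own. Each camera call takes 0.05 s, during which the arm holds its last target.

## Working session

There is one attempt and no reset: what is moved stays moved. The work goes in short steps, Python scripts to look and compute and a shell command to move; the robot and the scene stay as the last step left them, time stands still between calls to the robot, and variables do not carry over. Pictures are saved under pics/ and viewed, and the job is handed in when it is done.

```bash
mkdir -p pics; ls
python3 - <<'E'
from cell import *
import cv2
s=read_state(); print(s)
for n in ["side","top","wrist"]:
    g=get_image(n); cv2.imwrite(f"pics/{n}0.png",g["color"][:,:,::-1]); print(n,g["vfov"],g["cx"],g["cy"],g["camera_from_world"].tolist() if hasattr(g["camera_from_world"],'tolist') else g["camera_from_world"])
E
```

```text
pics
{'clock': 0.0, 'qpos': array([ 1.05120061,  0.6293441 ,  0.03842845,  1.51840915, -0.02698389,
        0.99629092, -0.01997967]), 'qd': array([-0.00045915, -0.00094091,  0.00156886, -0.0006452 ,  0.00054286,
       -0.00062273,  0.00234988]), 'tau': array([ 4.07415009e-04, -5.63398719e+01,  1.22654155e+00, -1.93448961e+01,
        1.11022656e-02,  1.04800297e-02,  3.25754195e-05]), 'eef_pos': array([ 284.70170536, -583.63833237,  241.3769837 ]), 'tool_rot': array([-1.57082816,  0.00193357, -1.11696155]), 'force': array([ 0.08188656, -0.11548441,  0.60930299]), 'torque': array([ 0.04256657,  0.00612233, -0.00955046]), 'width': 85.67023999052232}
side 57.12273059642496 316.5414970082028 197.69138674236896 [[-0.9175628166930454, -0.39672272872421765, 0.02625935901608194, 510.50006771488745], [-0.24666911118154167, 0.5162231039054453, -0.8201634328492926, 180.47055225721303], [0.3118217872619438, -0.7590288423425281, -0.5715263681414258, 816.0565782039612], [0.0, 0.0, 0.0, 1.0]]
top 42.546274708517046 324.3598136611492 193.20489261973606 [[0.02154658919504975, -0.9997624260786684, -0.0032917921190263382, 38.894541591546435], [-0.9834035834839956, -0.02060051472116287, -0.180258178133641, 546.5930145114405], [0.18014754087940268, 0.007121109079228521, -0.983613823266319, 1232.5560087607225], [0.0, 0.0, 0.0, 1.0]]
wrist 63.338703179969336 325.2004797847182 196.31901949862586 [[0.43895962222927715, -0.8985056935240315, -0.0014031240968908907, -650.3383186278758], [-0.8530556933493942, -0.41724466448367, 0.3133733779440995, -40.570236373702656], [-0.2821532103246675, -0.13636131659972572, -0.9496289576664535, 380.72449543704613], [0.0, 0.0, 0.0, 1.0]]
```

View pics/side0.png

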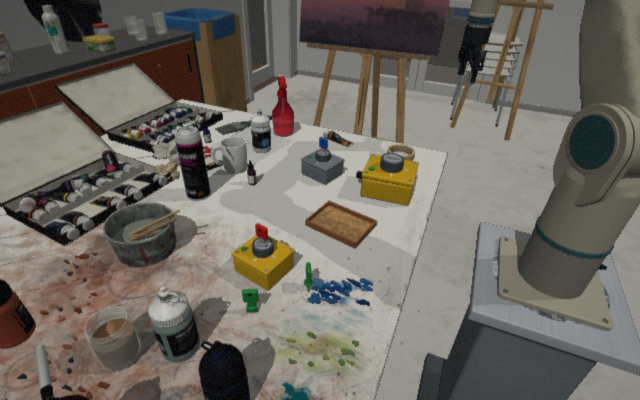

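View pics/top0.png

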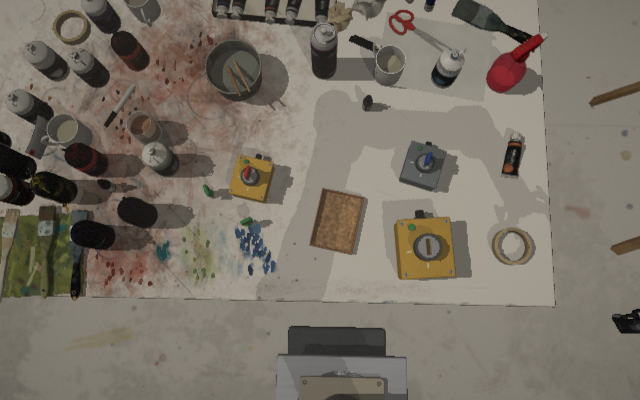

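View pics/wrist0.png

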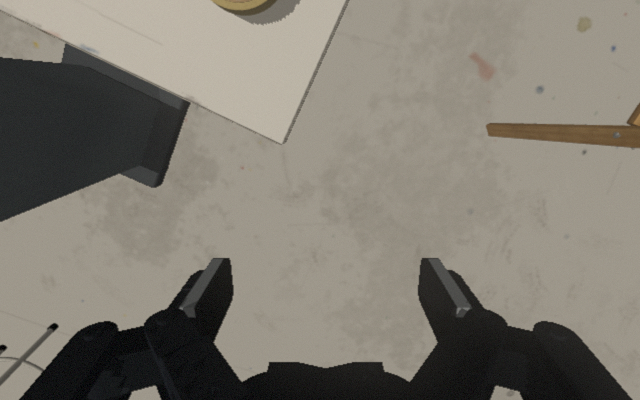

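```bash
cat > h.py <<'E'
import numpy as np, cv2, json
def cam(name):
    from cell import get_image
    g=get_image(name); return g
def ray(g,u,v):
    f=200/np.tan(np.radians(g["vfov"])/2); T=np.array(g["camera_from_world"])
    d=np.array([(u-g["cx"])/f,(v-g["cy"])/f,1]); R=T[:3,:3]; t=T[:3,3]
    return -R.T@t, R.T@d
def at(g,u,v,z):
    o,d=ray(g,u,v); return o+d*(z-o[2])/d[2]
def proj(g,p):
    f=200/np.tan(np.radians(g["vfov"])/2); T=np.array(g["camera_from_world"])
    c=T[:3,:3]@np.array(p)+T[:3,3]; return g["cx"]+f*c[0]/c[2], g["cy"]+f*c[1]/c[2]
def crop(g,u0,v0,u1,v1,k,fn):
    im=g["color"][v0:v1,u0:u1,::-1]; cv2.imwrite(fn,cv2.resize(im,None,fx=k,fy=k,interpolation=cv2.INTER_CUBIC))
E
python3 - <<'E'
from h import *
t=cam("top");s=cam("side")
crop(t,210,140,290,210,8,"pics/t1.png")
crop(t,300,180,380,260,7,"pics/t2.png")
crop(s,225,215,305,290,8,"pics/s1.png")
E
```

```text
(no output)
```

View pics/t1.png

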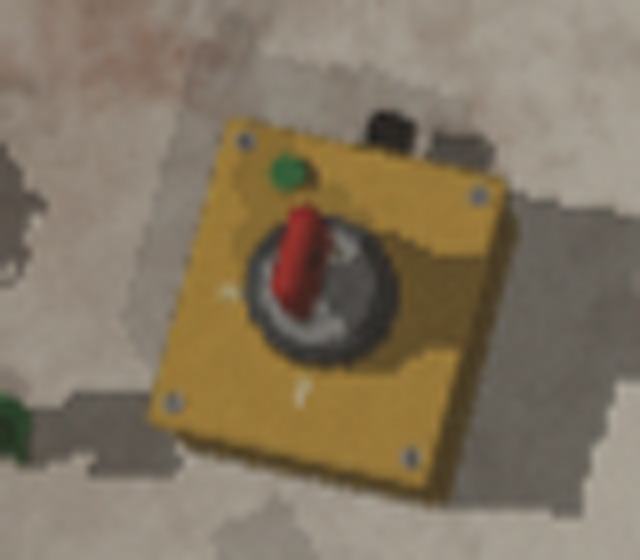

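View pics/t2.png

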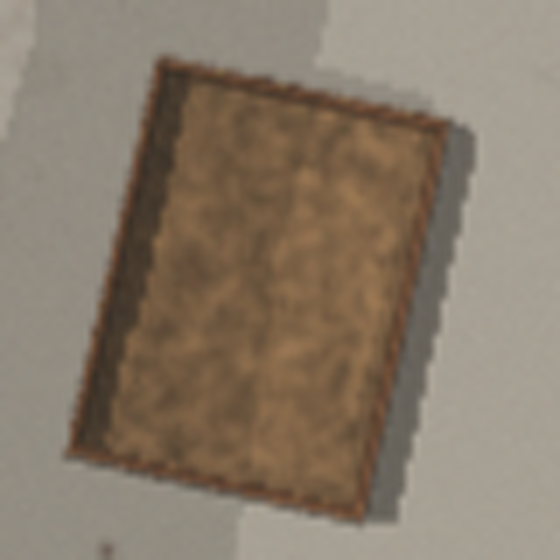

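View pics/s1.png

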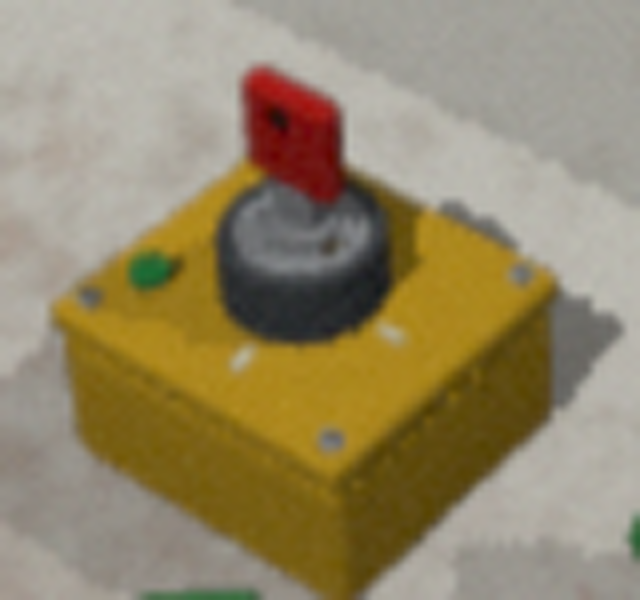

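Run:
```python
from h import *
t=cam("top");s=cam("side")
T=lambda u,v,z:at(t,210+u/8,140+v/8,z)
for n,u,v,z in [("face",322,290,77),("headA",306,212,125),("headB",290,312,125),("c1",230,120,56),("c2",508,180,56),("c3",440,500,56),("c4",150,425,56),("screwA",246,141,56),("sB",479,196,56),("sC",410,458,56),("sD",174,403,56)]:
    print(n,T(u,v,z).round(1))
for n,u,v,z in [("headTL",260,68,125),("headTR",340,104,125),("face",303,225,77),("scr",90,297,56),("scr",331,440,56),("scr",521,273,56)]:
    print("S",n,at(s,225+u/8,215+v/8,z).round(1))
P=[at(t,300+u/7,180+v/7,18) for u,v in [(165,60),(450,122),(365,520),(70,455)]]
P=np.array(P);print(P.round(1),P.mean(0).round(1))
d=(P[0]+P[1]-P[2]-P[3])/2;print(np.linalg.norm(d),np.degrees(np.arctan2(d[1],d[0])))
```

```text
face [579.2 233.4  77. ]
headA [592.4 231.8 125. ]
headB [562.1 235.  125. ]
c1 [637.8 268.2  56. ]
c2 [620.2 179.9  56. ]
c3 [518.  196.9  56. ]
c4 [539.7 288.   56. ]
screwA [631.1 262.8  56. ]
sB [614.9 188.8  56. ]
sC [531.  206.8  56. ]
sD [546.8 281.   56. ]
S headTL [590.6 233.5 125. ]
S headTR [565.1 237.4 125. ]
S face [580.1 235.4  77. ]
S scr [629.6 264.   56. ]
S scr [546.  282.4  56. ]
S scr [530.3 207.5  56. ]
[[563.5  53.   18. ]
 [542.6 -51.5  18. ]
 [397.5 -22.2  18. ]
 [418.4  84.   18. ]] [480.5  15.8  18. ]
148.21812864946384 -11.726291990963189
```

```bash
cat >> h.py <<'E'
from scipy.spatial.transform import Rotation as Ro
def delta(p,yaw_deg):
    from cell import read_state
    s=read_state(); R=Ro.from_euler('xyz',s["tool_rot"]); Rt=Ro.from_euler('xyz',[-np.pi/2,0,np.radians(yaw_deg)])
    d=R.inv().apply(np.array(p)-s["eef_pos"]); w=(R.inv()*Rt).as_rotvec()
    print("t",round(float(s["clock"]),2),"pos",s["eef_pos"].round(1),"rotdeg",np.degrees(s["tool_rot"]).round(1),"w",round(float(s["width"]),1),"F",s["force"].round(1))
    print("delta xyz",d.round(1),"rv",w.round(3))
E
python3 - <<'E'
from h import *
t=cam("top")
T=lambda u,v,z:at(t,210+u/8,140+v/8,z)
for u,v in [(303,393),(230,290)]:
    d=T(u,v,56)-np.array([578.8,234.2,56]); print(d.round(1),np.degrees(np.arctan2(d[1],d[0])))
delta([578.5,234.3,230],80)
E
```

```text
[-28.    6.8   0. ] 166.36354014038469
[ 4.3 31.2  0. ] 82.14715400444445
t 0.4 pos [ 284.9 -584.1  242.2] rotdeg [-90.   0. -64.] w 85.3 F [-0.4  0.1 -0.4]
delta xyz [-606.9   12.3  622.6] rv [-0.    -2.513 -0.   ]
```

```bash
python3 -m jog '[{"x":-607,"y":2,"z":623,"ay":-2.51,"grip":85},{"x":-607,"y":2,"z":623,"ay":-2.51,"grip":85},{"x":-607,"y":2,"z":623,"ay":-2.51,"grip":85},{"x":-607,"y":2,"z":623,"ay":-2.51,"grip":85},{"x":-607,"y":2,"z":623,"ay":-2.51,"grip":85}]'; python3 -c "
from h import *
delta([578.5,234.3,240],80)"
```

```text
t 0.4 pos [ 284.9 -584.1  242.2] rotdeg [-90.   0. -64.] w 85.3 F [-0.4  0.1 -0.4]
delta xyz [-606.9    2.3  622.6] rv [-0.    -2.513 -0.   ]$[0]: bad value
```

```bash
python3 -m jog '[{"x":-35,"y":0,"z":36,"ay":-0.15,"grip":85},{"x":-70,"y":0,"z":72,"ay":-0.3,"grip":85},{"x":-105,"y":0,"z":108,"ay":-0.45,"grip":85},{"x":-140,"y":0,"z":143,"ay":-0.6,"grip":85},{"x":-174,"y":0,"z":179,"ay":-0.75,"grip":85}]'; python3 -c "
from h import *
delta([578.5,234.3,240],80)"
```

```text
t 0.4 pos [ 284.9 -584.1  242.2] rotdeg [-90.   0. -64.] w 85.3 F [-0.4  0.1 -0.4]
delta xyz [-606.9    2.3  622.6] rv [-0.    -2.513 -0.   ]$[0]: bad value
```

```bash
python3 -m jog '[{"x":-35,"y":0,"z":36,"ax":0,"ay":-0.15,"az":0,"grip":85},{"x":-70,"y":0,"z":72,"ax":0,"ay":-0.3,"az":0,"grip":85},{"x":-105,"y":0,"z":108,"ax":0,"ay":-0.45,"az":0,"grip":85},{"x":-140,"y":0,"z":143,"ax":0,"ay":-0.6,"az":0,"grip":85},{"x":-174,"y":0,"z":179,"ax":0,"ay":-0.75,"az":0,"grip":85}]'; python3 -c "
from h import *
delta([578.5,234.3,240],80)"
```

```text
clock: 0.9
eef_pos: [369.9, -347.5, 242.6]
tool_rot: [-1.571, -0.001, -0.361]
force: [1.6, -0.2, -0.3]
width: 85.0
t 0.9 pos [ 369.9 -347.5  242.6] rotdeg [-90.   -0.  -20.7] w 85.0 F [ 1.6 -0.2 -0.3]
delta xyz [-10.4   2.4 618. ] rv [ 1.000e-03 -1.757e+00  0.000e+00]
```

```bash
python3 -m jog '[{"x":-10,"y":2,"z":618,"ax":0,"ay":-1.757,"az":0,"grip":85},{"x":-10,"y":2,"z":618,"ax":0,"ay":-1.757,"az":0,"grip":85},{"x":-10,"y":2,"z":618,"ax":0,"ay":-1.757,"az":0,"grip":85},{"x":-10,"y":2,"z":618,"ax":0,"ay":-1.757,"az":0,"grip":85},{"x":-10,"y":2,"z":618,"ax":0,"ay":-1.757,"az":0,"grip":85}]'; python3 -c "
from h import *
delta([578.5,234.3,240],80)"
```

```text
clock: 1.4
eef_pos: [456.1, -112.9, 241.9]
tool_rot: [-1.572, -0.001, 0.389]
force: [1.0, -0.1, -0.0]
width: 84.9
t 1.4 pos [ 456.1 -112.9  241.9] rotdeg [-90.1  -0.   22.3] w 84.9 F [ 1.  -0.1 -0. ]
delta xyz [244.9   1.9 274.9] rv [ 1.000e-03 -1.008e+00  0.000e+00]
```

```bash
python3 -m jog '[{"x":245,"y":2,"z":275,"ax":0,"ay":-1.007,"az":0,"grip":60},{"x":245,"y":2,"z":275,"ax":0,"ay":-1.007,"az":0,"grip":60},{"x":245,"y":2,"z":275,"ax":0,"ay":-1.007,"az":0,"grip":60},{"x":245,"y":2,"z":275,"ax":0,"ay":-1.007,"az":0,"grip":60},{"x":245,"y":2,"z":275,"ax":0,"ay":-1.007,"az":0,"grip":60}]'; python3 -c "
from h import *
delta([578.5,234.3,240],80)"
```

```text
clock: 1.9
eef_pos: [540.6, 122.4, 240.4]
tool_rot: [-1.572, 0.0, 1.139]
force: [1.9, -0.1, -0.5]
width: 59.8
t 1.9 pos [540.6 122.4 240.4] rotdeg [-90.1   0.   65.2] w 59.8 F [ 1.9 -0.1 -0.5]
delta xyz [117.5   0.4  12.5] rv [ 0.001 -0.258 -0.   ]
```

```bash
python3 -m jog '[{"x":117,"y":30,"z":12,"ax":0,"ay":-0.257,"az":0,"grip":50},{"x":117,"y":30,"z":12,"ax":0,"ay":-0.257,"az":0,"grip":50},{"x":117,"y":30,"z":12,"ax":0,"ay":-0.257,"az":0,"grip":50},{"x":117,"y":30,"z":12,"ax":0,"ay":-0.257,"az":0,"grip":50}]'; python3 -c "
from h import *
delta([578.5,234.3,210],80)
w=cam('wrist');cv2.imwrite('pics/w1.png',w['color'][:,:,::-1])
t=cam('top');s=cam('side')
crop(s,215,150,325,290,4,'pics/s2.png')
"
```

```text
clock: 2.3
eef_pos: [578.2, 236.1, 209.1]
tool_rot: [-1.569, -0.003, 1.395]
force: [-1.0, -0.4, 0.3]
width: 50.2
t 2.3 pos [578.2 236.1 209.1] rotdeg [-89.9  -0.2  79.9] w 50.2 F [-1.  -0.4  0.3]
delta xyz [-1.8 -0.9 -0.6] rv [-0.002 -0.002  0.003]
```

View pics/w1.png

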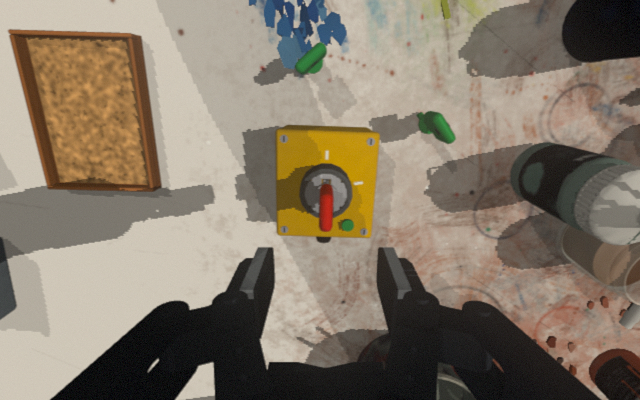

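View pics/s2.png

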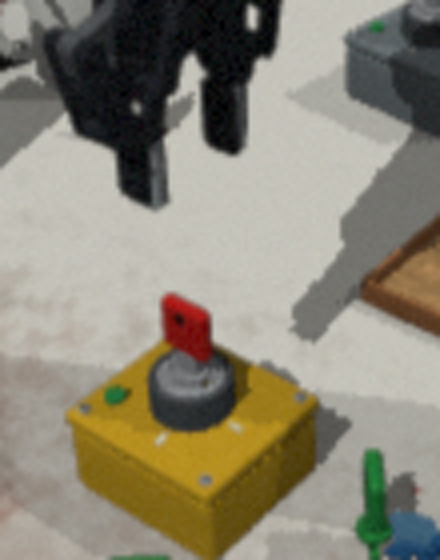

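```bash
python3 -c "
from h import *
w=cam('wrist')
for u,v,z in [(326,187,125),(326,229,125),(326,190,77)]: print(at(w,u,v,z).round(1))
crop(w,260,110,400,250,4,'pics/w2.png')
delta([578.5,234.5,104],79)
"
```

```text
[564.5 232.8 125. ]
[595.9 227.1 125. ]
[581.3 229.8  77. ]
t 2.5 pos [579.  229.8 210.3] rotdeg [-90.    0.1  79.5] w 49.9 F [ 0.1  0.4 -0.1]
delta xyz [  4.7 106.3   1.4] rv [ 0.001  0.009 -0.002]
```

View pics/w2.png

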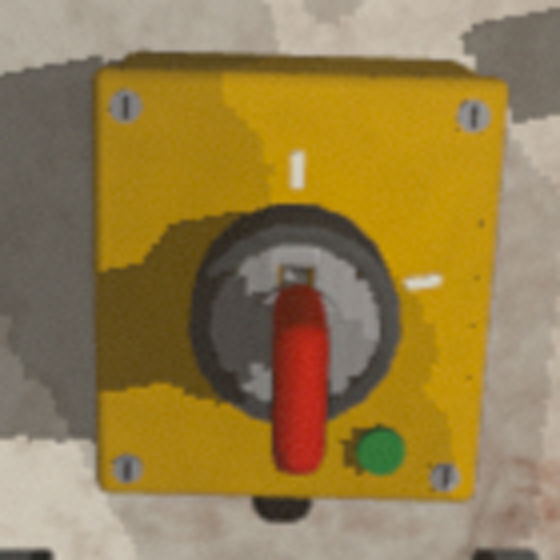

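```bash
python3 -c "
from h import *
w=cam('wrist')
crop(w,260,110,400,250,4,'pics/w3.png')
for u,v,z in [(334.2,184,125),(335.5,227,125),(334,188,77)]: print(at(w,u,v,z).round(1))
delta([578.5,234.5,104],79)
delta([578.5,234.5,104],79)
"
```

```text
[563.7 238.4 125. ]
[595.9 233.7 125. ]
[581.1 236.4  77. ]
t 2.55 pos [579.1 229.8 210.5] rotdeg [-90.    0.1  79.5] w 49.7 F [ 0.8 -0.5 -0. ]
delta xyz [  4.7 106.5   1.5] rv [ 0.001  0.009 -0.001]
t 2.55 pos [579.1 229.8 210.5] rotdeg [-90.    0.1  79.5] w 49.7 F [ 0.8 -0.5 -0. ]
delta xyz [  4.7 106.5   1.5] rv [ 0.001  0.009 -0.001]
```

View pics/w3.png

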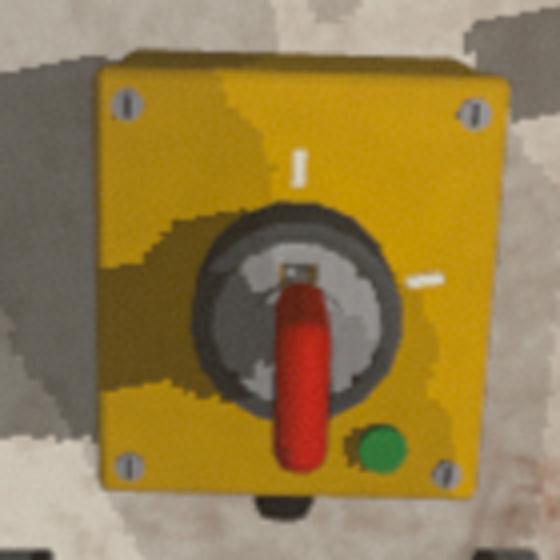

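```bash
python3 -m jog '[{"x":5,"y":25,"z":1,"ax":0,"ay":-0.01,"az":0,"grip":50},{"x":5,"y":55,"z":1,"ax":0,"ay":-0.01,"az":0,"grip":50},{"x":5,"y":85,"z":1,"ax":0,"ay":-0.01,"az":0,"grip":50},{"x":5,"y":104,"z":1,"ax":0,"ay":-0.01,"az":0,"grip":50},{"x":5,"y":104,"z":1,"ax":0,"ay":-0.01,"az":0,"grip":50}]'; python3 -c "
from h import *
w=cam('wrist');cv2.imwrite('pics/w4.png',w['color'][:,:,::-1])
s=cam('side')
crop(s,215,190,325,290,5,'pics/s4.png')
delta([579,235,104],80)
"
```

```text
clock: 3.05
eef_pos: [577.4, 234.1, 104.0]
tool_rot: [-1.567, 0.004, 1.398]
force: [0.1, -0.1, -0.0]
width: 49.9
t 3.15 pos [579.1 236.  106.9] rotdeg [-90.   -0.   80.1] w 49.5 F [-0.5  0.3 -0. ]
delta xyz [-1.1  2.9 -0. ] rv [0.001 0.002 0.   ]
```

View pics/w4.png

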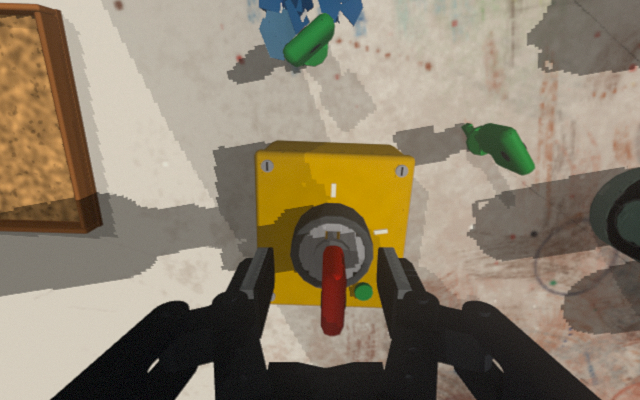

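View pics/s4.png

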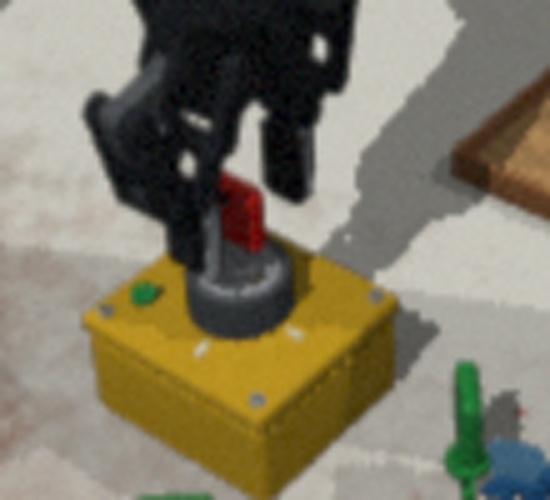

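```bash
python3 -c "
from h import *
from cell import read_state
w=cam('wrist');s=read_state();p=s['eef_pos'];R=Ro.from_euler('xyz',s['tool_rot'])
print(p,proj(w,p),proj(w,p+R.apply([0,-8,0])),proj(w,p+R.apply([0,-21,0])),proj(w,[579,235,125]),proj(w,[579,235,77]))
crop(w,260,170,420,350,4,'pics/w5.png')
"
```

```text
[579.57769515 236.62999017 107.60292367] (np.float64(327.6716472732817), np.float64(271.1116665893968)) (np.float64(327.78560369580543), np.float64(280.83144319557965)) (np.float64(327.9992586639064), np.float64(299.0548878663906)) (np.float64(323.8297314438886), np.float64(293.1255525024104)) (np.float64(324.1709659427434), np.float64(240.98830987668413))
```

View pics/w5.png

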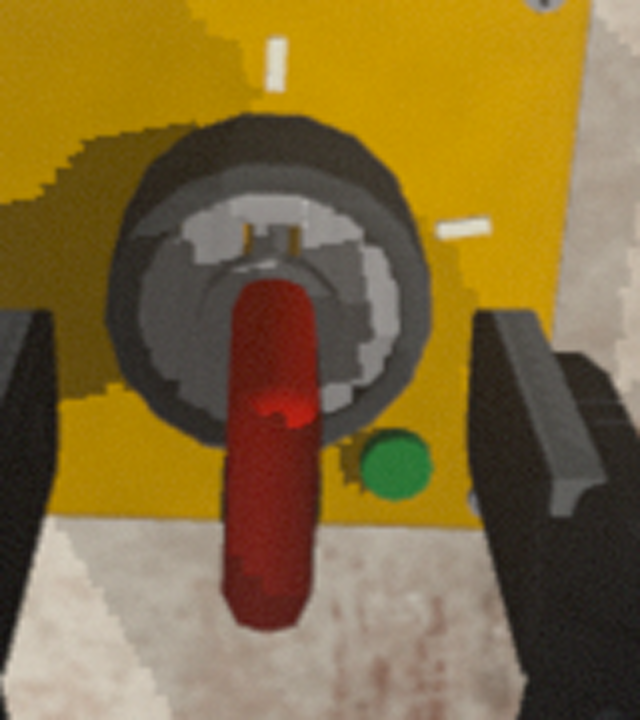

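```bash
python3 -m jog '[{"x":0,"y":3,"z":0,"ax":0,"ay":0,"az":0,"grip":30},{"x":0,"y":3,"z":0,"ax":0,"ay":0,"az":0,"grip":10},{"x":0,"y":3,"z":0,"ax":0,"ay":0,"az":0,"grip":4},{"x":0,"y":3,"z":0,"ax":0,"ay":0,"az":0,"grip":4},{"x":0,"y":3,"z":0,"ax":0,"ay":0,"az":0,"grip":4}]'; python3 -m jog '[{"x":0,"y":0,"z":0,"ax":0,"ay":0,"az":0,"grip":4},{"x":0,"y":0,"z":0,"ax":0,"ay":0,"az":0,"grip":4},{"x":0,"y":0,"z":0,"ax":0,"ay":0,"az":0,"grip":4}]'; python3 -c "
from h import *
w=cam('wrist');crop(w,240,170,440,350,3,'pics/w6.png')
s=cam('side')
crop(s,215,190,325,290,5,'pics/s6.png')
delta([579,235,104],80)
from cell import read_state;print(read_state()['torque'])
"
```

```text
clock: 3.7
eef_pos: [579.0, 237.0, 103.9]
tool_rot: [-1.572, -0.0, 1.4]
force: [-0.2, -0.4, 6.0]
width: 9.0
clock: 4.0
eef_pos: [579.0, 237.0, 104.0]
tool_rot: [-1.572, -0.0, 1.4]
force: [-0.7, -1.6, 5.9]
width: 9.3
t 4.1 pos [579. 237. 104.] rotdeg [-90.1  -0.   80.2] w 9.2 F [-0.  -0.6  6.2]
delta xyz [-1.9 -0.  -0.3] rv [0.001 0.004 0.   ]
[-0.23252783  0.22484883 -0.02601104]
```

View pics/w6.png

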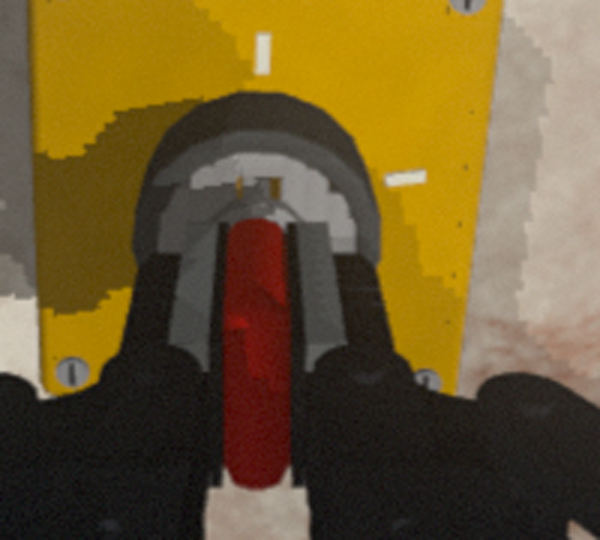

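View pics/s6.png

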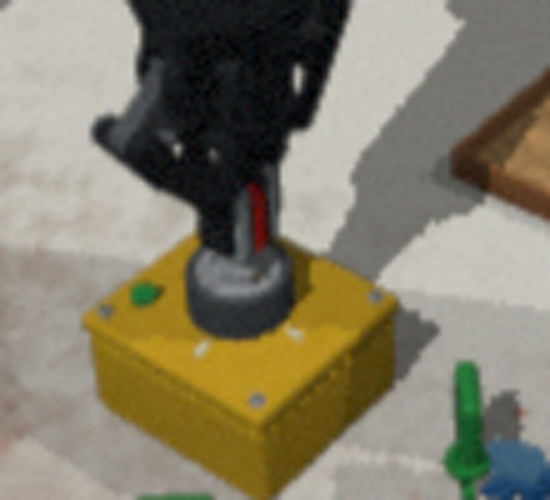

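```bash
python3 -m jog '[{"x":0,"y":0,"z":0,"ax":0,"ay":0.1,"az":0,"grip":4},{"x":0,"y":0,"z":0,"ax":0,"ay":0.2,"az":0,"grip":4},{"x":0,"y":0,"z":0,"ax":0,"ay":0.3,"az":0,"grip":4},{"x":0,"y":0,"z":0,"ax":0,"ay":0.4,"az":0,"grip":4},{"x":0,"y":0,"z":0,"ax":0,"ay":0.5,"az":0,"grip":4}]'; python3 -c "
from cell import read_state;s=read_state();print(s['force'],s['torque'],s['eef_pos'])
"
```

```text
clock: 4.6
eef_pos: [579.8, 238.2, 104.0]
tool_rot: [-1.571, -0.004, 0.897]
force: [1.4, 1.6, 1.6]
width: 9.2
[1.40713549 1.61772756 1.6280125 ] [ 0.30765402 -0.3051927   0.02979458] [579.75348758 238.22060939 103.97664627]
```

```bash
python3 -m jog '[{"x":0,"y":0,"z":0,"ax":0,"ay":0.1,"az":0,"grip":4},{"x":0,"y":0,"z":0,"ax":0,"ay":0.2,"az":0,"grip":4},{"x":0,"y":0,"z":0,"ax":0,"ay":0.3,"az":0,"grip":4},{"x":0,"y":0,"z":0,"ax":0,"ay":0.4,"az":0,"grip":4},{"x":0,"y":0,"z":0,"ax":0,"ay":0.5,"az":0,"grip":4}]'; python3 -c "
from cell import read_state;s=read_state();print(s['force'],s['torque'],s['eef_pos'])
"; python3 -m jog '[{"x":0,"y":0,"z":0,"ax":0,"ay":0.1,"az":0,"grip":4},{"x":0,"y":0,"z":0,"ax":0,"ay":0.2,"az":0,"grip":4},{"x":0,"y":0,"z":0,"ax":0,"ay":0.3,"az":0,"grip":4},{"x":0,"y":0,"z":0,"ax":0,"ay":0.36,"az":0,"grip":4},{"x":0,"y":0,"z":0,"ax":0,"ay":0.36,"az":0,"grip":4}]'; python3 -c "
from cell import read_state;s=read_state();print(s['force'],s['torque'],s['eef_pos'])
from h import *
w=cam('wrist');crop(w,240,170,440,350,3,'pics/w7.png')
s=cam('side');crop(s,215,190,325,290,5,'pics/s7.png')"
```

```text
clock: 5.1
eef_pos: [580.8, 238.9, 104.0]
tool_rot: [-1.569, -0.006, 0.397]
force: [3.1, 2.7, 0.4]
width: 9.3
[3.1085926  2.67776902 0.39385874] [ 0.58824392 -0.73962415  0.08413846] [580.75868416 238.92789696 104.04349334]
clock: 5.6
eef_pos: [581.2, 239.1, 104.1]
tool_rot: [-1.567, -0.006, 0.04]
force: [5.1, 2.7, 0.3]
width: 9.5
[5.12741646 2.69954069 0.29768094] [ 0.68819213 -1.09139353  0.03427519] [581.2289387  239.13709483 104.09842714]
```

View pics/w7.png

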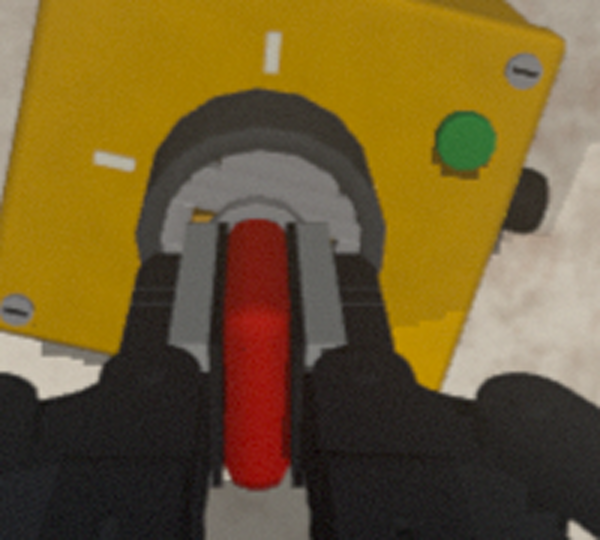

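View pics/s7.png

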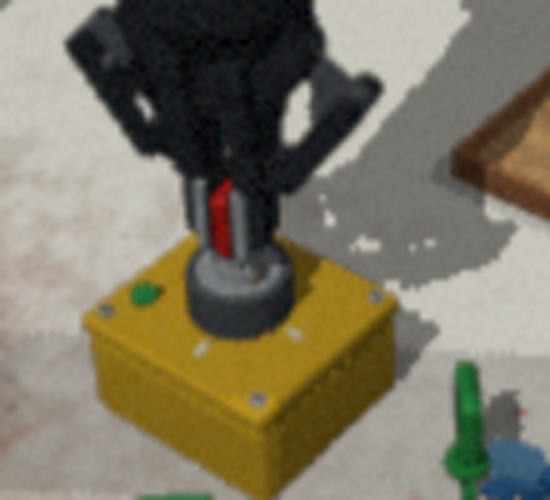

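```bash
python3 -m jog '[{"x":0,"y":0,"z":0,"ax":0,"ay":0.05,"az":0,"grip":4},{"x":0,"y":0,"z":0,"ax":0,"ay":0.12,"az":0,"grip":4},{"x":0,"y":0,"z":0,"ax":0,"ay":0.12,"az":0,"grip":4},{"x":0,"y":0,"z":0,"ax":0,"ay":0.12,"az":0,"grip":4}]'; python3 -c "
from cell import read_state;s=read_state();print(s['force'],s['torque'],s['eef_pos'])
from h import *
w=cam('wrist');crop(w,240,170,440,350,3,'pics/w8.png')
"
```

```text
clock: 6.1
eef_pos: [581.5, 238.8, 104.1]
tool_rot: [-1.567, -0.006, -0.078]
force: [5.2, 3.3, 0.4]
width: 9.1
[5.15043104 3.305058   0.38782448] [ 0.65126525 -1.19809691  0.09374404] [581.50904021 238.77835311 104.14586632]
```

View pics/w8.png

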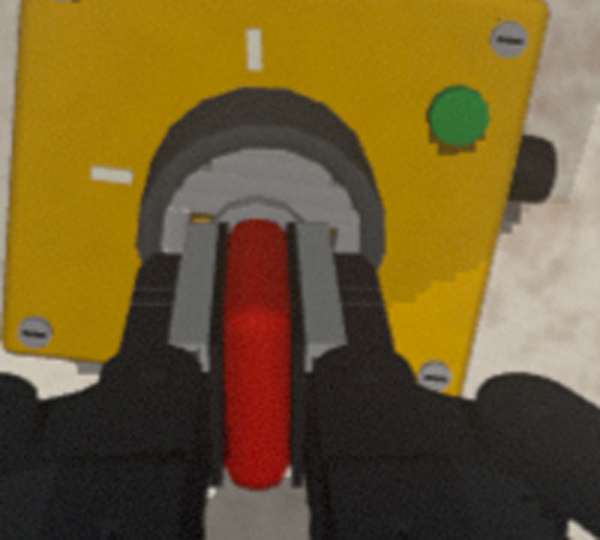

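```bash
python3 -m jog '[{"x":0,"y":0,"z":0,"ax":0,"ay":-0.1,"az":0,"grip":4},{"x":0,"y":0,"z":0,"ax":0,"ay":-0.2,"az":0,"grip":4},{"x":0,"y":0,"z":0,"ax":0,"ay":-0.3,"az":0,"grip":4},{"x":0,"y":0,"z":0,"ax":0,"ay":-0.4,"az":0,"grip":4},{"x":0,"y":0,"z":0,"ax":0,"ay":-0.5,"az":0,"grip":4}]'; python3 -m jog '[{"x":0,"y":0,"z":0,"ax":0,"ay":-0.1,"az":0,"grip":4},{"x":0,"y":0,"z":0,"ax":0,"ay":-0.2,"az":0,"grip":4},{"x":0,"y":0,"z":0,"ax":0,"ay":-0.3,"az":0,"grip":4},{"x":0,"y":0,"z":0,"ax":0,"ay":-0.4,"az":0,"grip":4},{"x":0,"y":0,"z":0,"ax":0,"ay":-0.5,"az":0,"grip":4}]';  python3 -m jog '[{"x":0,"y":0,"z":0,"ax":0,"ay":-0.1,"az":0,"grip":4},{"x":0,"y":0,"z":0,"ax":0,"ay":-0.2,"az":0,"grip":4},{"x":0,"y":0,"z":0,"ax":0,"ay":-0.3,"az":0,"grip":4},{"x":0,"y":0,"z":0,"ax":0,"ay":-0.4,"az":0,"grip":4},{"x":0,"y":0,"z":0,"ax":0,"ay":-0.48,"az":0,"grip":4}]'; python3 -c "
from h import *
from cell import read_state;s=read_state();print(s['force'],s['torque'],s['eef_pos'])
w=cam('wrist');crop(w,240,170,440,350,3,'pics/w9.png')
delta([579,237,104],80)"
```

```text
clock: 6.65
eef_pos: [580.5, 238.4, 104.0]
tool_rot: [-1.57, -0.005, 0.425]
force: [2.4, 1.4, 1.8]
width: 9.1
clock: 7.15
eef_pos: [579.9, 237.9, 104.0]
tool_rot: [-1.572, -0.003, 0.925]
force: [1.4, 0.4, 2.4]
width: 9.3
clock: 7.65
eef_pos: [579.5, 236.9, 104.0]
tool_rot: [-1.572, -0.001, 1.404]
force: [0.5, -0.1, 4.7]
width: 9.0
[ 0.49794239 -0.13996002  4.70453623] [-0.13185032 -0.15438626 -0.04153352] [579.46210287 236.88764614 103.95677041]
t 7.7 pos [579.5 236.9 103.9] rotdeg [-90.1  -0.   80.6] w 9.4 F [ 1.2 -0.8  6. ]
delta xyz [ 0.1 -0.1  0.5] rv [0.001 0.011 0.001]
```

View pics/w9.png

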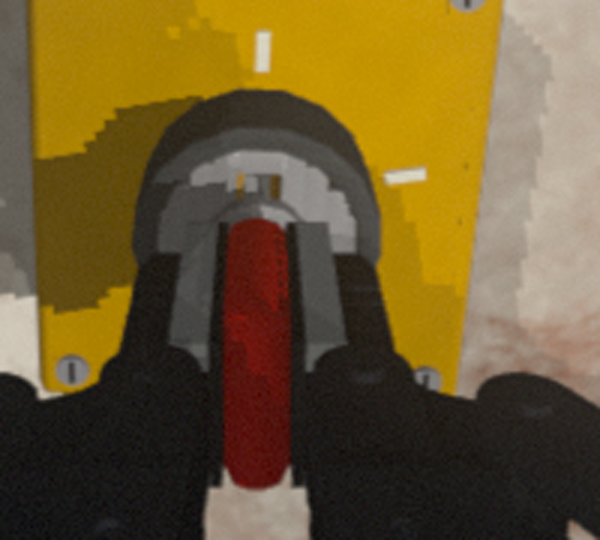

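```bash
python3 -m jog '[{"x":0,"y":0,"z":0,"ax":0,"ay":-0.06,"az":0,"grip":4},{"x":0,"y":0,"z":0,"ax":0,"ay":-0.06,"az":0,"grip":4},{"x":0,"y":0,"z":0,"ax":0,"ay":0,"az":0,"grip":4},{"x":0,"y":-3,"z":0,"ax":0,"ay":0,"az":0,"grip":4},{"x":0,"y":-3,"z":0,"ax":0,"ay":0,"az":0,"grip":4}]';python3 -m jog '[{"x":0,"y":-3,"z":0,"ax":0,"ay":0,"az":0,"grip":4},{"x":0,"y":-6,"z":0,"ax":0,"ay":0,"az":0,"grip":4},{"x":0,"y":-6,"z":0,"ax":0,"ay":0,"az":0,"grip":4}]'; python3 -c "
from h import *
from cell import read_state;s=read_state();print(s['force'],s['torque'],s['eef_pos'])
w=cam('wrist');crop(w,240,170,440,350,3,'pics/w10.png')
s=cam('side');crop(s,215,170,325,290,5,'pics/s10.png')
delta([579,237,104],80)"
```

```text
clock: 8.2
eef_pos: [578.4, 236.7, 106.2]
tool_rot: [-1.57, 0.001, 1.402]
force: [0.3, -0.1, -1.1]
width: 9.1
clock: 8.5
eef_pos: [578.8, 236.9, 112.5]
tool_rot: [-1.571, -0.0, 1.4]
force: [0.5, -0.3, -0.2]
width: 9.0
[ 0.49099868 -0.29861726 -0.24342189] [ 0.03763743 -0.01719538 -0.03253972] [578.79020952 236.86041564 112.50263963]
t 8.6 pos [578.6 236.7 112.2] rotdeg [-90.    0.   80.2] w 8.9 F [-1.1 -0.4 -1.4]
delta xyz [ 0.3  8.2 -0.3] rv [-0.     0.004 -0.   ]
```

View pics/w10.png

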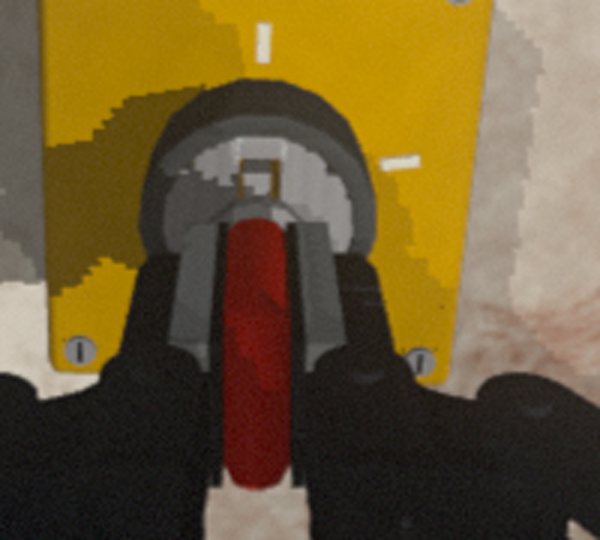

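View pics/s10.png

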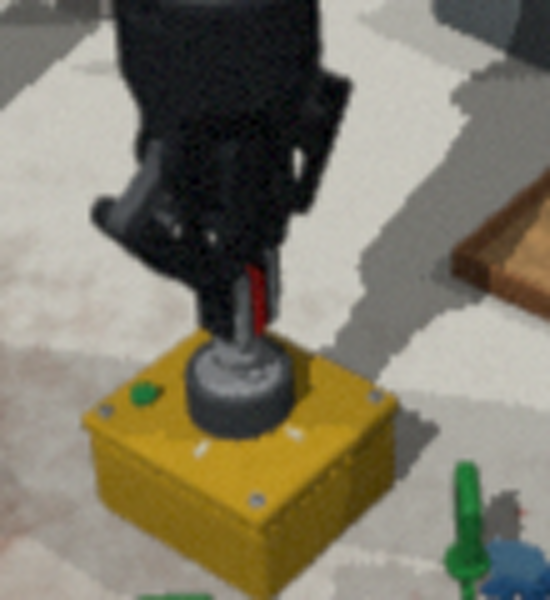

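```bash
python3 -m jog '[{"x":0,"y":-8,"z":0,"ax":0,"ay":0,"az":0,"grip":4},{"x":0,"y":-16,"z":0,"ax":0,"ay":0,"az":0,"grip":4},{"x":0,"y":-30,"z":0,"ax":0,"ay":0,"az":0,"grip":4},{"x":0,"y":-50,"z":0,"ax":0,"ay":0,"az":0,"grip":4},{"x":0,"y":-60,"z":0,"ax":0,"ay":0,"az":0,"grip":4}]'; python3 -c "
from h import *
from cell import read_state;s=read_state();print(s['force'],s['torque'],s['eef_pos'])
s=cam('side');crop(s,215,150,325,290,4,'pics/s11.png')
w=cam('wrist');cv2.imwrite('pics/w11.png',w['color'][:,:,::-1])
delta([480.5,15.8,170],80)"
```

```text
clock: 9.1
eef_pos: [579.6, 237.6, 174.9]
tool_rot: [-1.573, -0.002, 1.4]
force: [0.1, -0.1, -0.8]
width: 9.1
[ 0.12950659 -0.14872031 -0.78592598] [-0.00615253 -0.03675287 -0.02672415] [579.55536718 237.62884845 174.88461496]
t 9.2 pos [579.8 237.6 174.5] rotdeg [-90.2  -0.1  80.2] w 9.3 F [-0.3  0.6 -0.5]
delta xyz [-235.4    3.8   60.1] rv [0.003 0.004 0.002]
```

View pics/s11.png

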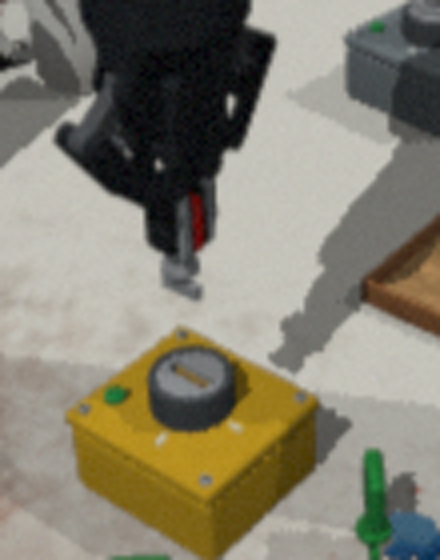

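View pics/w11.png

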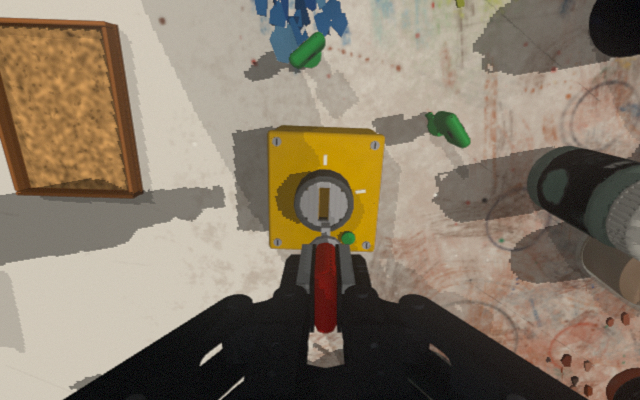

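```bash
python3 -m jog '[{"x":-40,"y":3,"z":10,"ax":0,"ay":0.14,"az":0,"grip":4},{"x":-80,"y":3,"z":20,"ax":0,"ay":0.28,"az":0,"grip":4},{"x":-120,"y":3,"z":30,"ax":0,"ay":0.42,"az":0,"grip":4},{"x":-160,"y":3,"z":40,"ax":0,"ay":0.56,"az":0,"grip":4},{"x":-200,"y":3,"z":50,"ax":0,"ay":0.7,"az":0,"grip":4}]'; python3 -c "
from h import *
delta([480.5,15.8,165],-11.7)"
```

```text
clock: 9.7
eef_pos: [494.2, 46.7, 168.8]
tool_rot: [-1.571, 0.001, 0.694]
force: [-0.3, -1.4, -0.2]
width: 9.2
t 9.7 pos [494.2  46.7 168.8] rotdeg [-90.    0.   39.8] w 9.2 F [-0.3 -1.4 -0.2]
delta xyz [-30.3   3.9 -14.9] rv [ 0.     0.899 -0.001]
```

```bash
python3 -m jog '[{"x":-30,"y":4,"z":-15,"ax":0,"ay":0.9,"az":0,"grip":4},{"x":-30,"y":4,"z":-15,"ax":0,"ay":0.9,"az":0,"grip":4},{"x":-30,"y":4,"z":-15,"ax":0,"ay":0.9,"az":0,"grip":4},{"x":-30,"y":4,"z":-15,"ax":0,"ay":0.9,"az":0,"grip":4},{"x":-30,"y":4,"z":-15,"ax":0,"ay":0.9,"az":0,"grip":4}]'; python3 -m jog '[{"x":0,"y":0,"z":0,"ax":0,"ay":0.15,"az":0,"grip":4},{"x":0,"y":0,"z":0,"ax":0,"ay":0.15,"az":0,"grip":4},{"x":0,"y":0,"z":0,"ax":0,"ay":0.15,"az":0,"grip":4},{"x":0,"y":0,"z":0,"ax":0,"ay":0.15,"az":0,"grip":4}]';python3 -c "
from h import *
delta([480.5,15.8,52],-11.7)"
```

```text
clock: 10.2
eef_pos: [481.7, 17.2, 164.9]
tool_rot: [-1.571, 0.001, -0.057]
force: [0.4, 0.2, -1.4]
width: 9.1
clock: 10.6
eef_pos: [482.0, 17.5, 165.0]
tool_rot: [-1.571, 0.0, -0.197]
force: [-0.4, -0.8, -1.1]
width: 9.2
t 10.6 pos [482.   17.5 165. ] rotdeg [-90.    0.  -11.3] w 9.2 F [-0.4 -0.8 -1.1]
delta xyz [ -1.1 113.   -2. ] rv [-0.     0.007 -0.   ]
```

```bash
python3 -m jog '[{"x":-1,"y":25,"z":-2,"ax":0,"ay":0,"az":0,"grip":4},{"x":-1,"y":50,"z":-2,"ax":0,"ay":0,"az":0,"grip":4},{"x":-1,"y":75,"z":-2,"ax":0,"ay":0,"az":0,"grip":4},{"x":-1,"y":100,"z":-2,"ax":0,"ay":0,"az":0,"grip":4},{"x":-1,"y":108,"z":-2,"ax":0,"ay":0,"az":0,"grip":4}]'; python3 -m jog '[{"x":0,"y":1,"z":0,"ax":0,"ay":0,"az":0,"grip":4},{"x":0,"y":2,"z":0,"ax":0,"ay":0,"az":0,"grip":4},{"x":0,"y":2,"z":0,"ax":0,"ay":0,"az":0,"grip":4}]';python3 -c "
from h import *
delta([480.5,15.8,46],-11.7)
s=cam('side');crop(s,270,130,410,260,4,'pics/s12.png')
t=cam('top');crop(t,290,170,390,270,5,'pics/t12.png')"
```

```text
clock: 11.1
eef_pos: [479.4, 15.6, 55.2]
tool_rot: [-1.571, 0.004, -0.199]
force: [-0.3, 0.5, -1.2]
width: 9.0
clock: 11.4
eef_pos: [481.5, 15.7, 56.1]
tool_rot: [-1.57, -0.002, -0.2]
force: [0.2, 1.0, -0.2]
width: 9.0
t 11.4 pos [481.5  15.7  56.1] rotdeg [-90.   -0.1 -11.5] w 9.0 F [ 0.2  1.  -0.2]
delta xyz [-1.  10.1 -0.1] rv [-0.001  0.004  0.002]
```

View pics/s12.png

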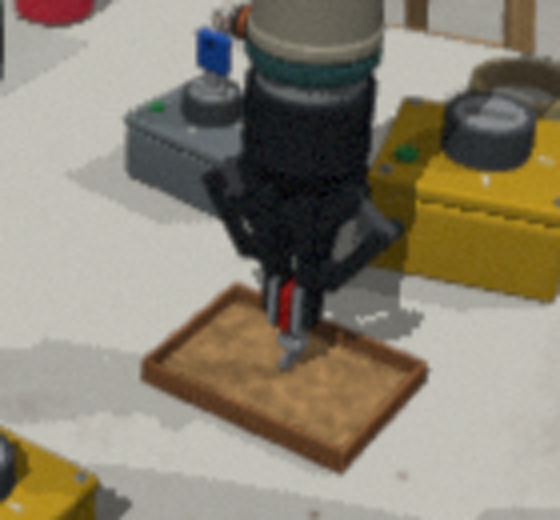

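```bash
python3 -m jog '[{"x":0,"y":3,"z":0,"ax":0,"ay":0,"az":0,"grip":4},{"x":0,"y":6,"z":0,"ax":0,"ay":0,"az":0,"grip":4},{"x":0,"y":7,"z":0,"ax":0,"ay":0,"az":0,"grip":4},{"x":0,"y":7,"z":0,"ax":0,"ay":0,"az":0,"grip":4}]'; python3 -m jog '[{"x":0,"y":1,"z":0,"ax":0,"ay":0,"az":0,"grip":4},{"x":0,"y":2,"z":0,"ax":0,"ay":0,"az":0,"grip":4},{"x":0,"y":2,"z":0,"ax":0,"ay":0,"az":0,"grip":4}]'
```

```text
clock: 11.9
eef_pos: [480.5, 15.7, 47.9]
tool_rot: [-1.571, 0.0, -0.2]
force: [-1.1, 0.5, -0.8]
width: 8.9
clock: 12.2
eef_pos: [480.6, 15.7, 46.0]
tool_rot: [-1.571, 0.0, -0.2]
force: [-0.5, -0.3, -0.0]
width: 9.4
```

```bash
python3 -m jog '[{"x":0,"y":1,"z":0,"ax":0,"ay":0,"az":0,"grip":4},{"x":0,"y":1,"z":0,"ax":0,"ay":0,"az":0,"grip":4},{"x":0,"y":1,"z":0,"ax":0,"ay":0,"az":0,"grip":4}]'
```

```text
clock: 12.5
eef_pos: [480.8, 15.7, 45.4]
tool_rot: [-1.571, -0.0, -0.2]
force: [-0.5, 0.8, 3.7]
width: 9.3
```

```bash
python3 -m jog '[{"x":0,"y":0,"z":0,"ax":0,"ay":0,"az":0,"grip":14},{"x":0,"y":0,"z":0,"ax":0,"ay":0,"az":0,"grip":25},{"x":0,"y":0,"z":0,"ax":0,"ay":0,"az":0,"grip":40},{"x":0,"y":0,"z":0,"ax":0,"ay":0,"az":0,"grip":50},{"x":0,"y":0,"z":0,"ax":0,"ay":0,"az":0,"grip":50}]'; python3 -c "
from h import *
s=cam('side');crop(s,270,130,410,260,4,'pics/s13.png')
w=cam('wrist');cv2.imwrite('pics/w13.png',w['color'][:,:,::-1])"
```

```text
clock: 13.0
eef_pos: [480.7, 15.7, 45.1]
tool_rot: [-1.571, 0.0, -0.2]
force: [-0.4, -0.8, -0.6]
width: 50.1
```

View pics/s13.png

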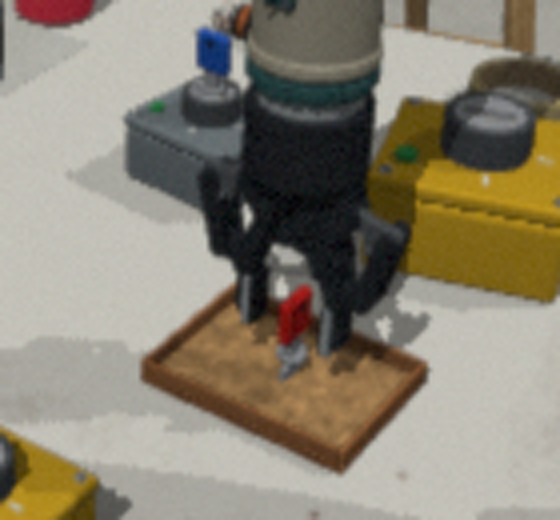

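View pics/w13.png

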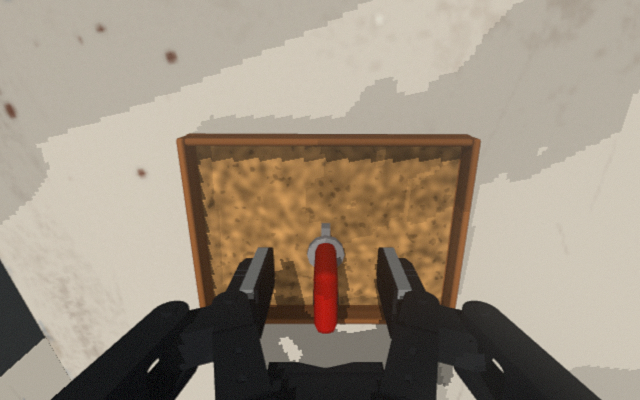

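```bash
python3 -m jog '[{"x":0,"y":-15,"z":0,"ax":0,"ay":0,"az":0,"grip":55},{"x":0,"y":-35,"z":0,"ax":0,"ay":0,"az":0,"grip":60},{"x":0,"y":-65,"z":0,"ax":0,"ay":0,"az":0,"grip":60},{"x":0,"y":-100,"z":0,"ax":0,"ay":0,"az":0,"grip":60},{"x":0,"y":-130,"z":0,"ax":0,"ay":0,"az":0,"grip":60}]';  python3 -m jog '[{"x":0,"y":0,"z":0,"ax":0,"ay":0,"az":0,"grip":60},{"x":0,"y":0,"z":0,"ax":0,"ay":0,"az":0,"grip":60},{"x":0,"y":0,"z":0,"ax":0,"ay":0,"az":0,"grip":60},{"x":0,"y":0,"z":0,"ax":0,"ay":0,"az":0,"grip":60},{"x":0,"y":0,"z":0,"ax":0,"ay":0,"az":0,"grip":60}]'; python3 -c "
from h import *
s=cam('side');crop(s,230,130,410,290,4,'pics/s14.png')
w=cam('wrist');cv2.imwrite('pics/w14.png',w['color'][:,:,::-1])"
```

```text
clock: 13.6
eef_pos: [480.7, 15.7, 176.7]
tool_rot: [-1.571, -0.0, -0.2]
force: [1.0, 0.6, -0.3]
width: 60.1
clock: 14.1
eef_pos: [480.1, 15.7, 174.2]
tool_rot: [-1.571, 0.002, -0.2]
force: [0.5, -0.2, 0.4]
width: 60.0
```

View pics/s14.png

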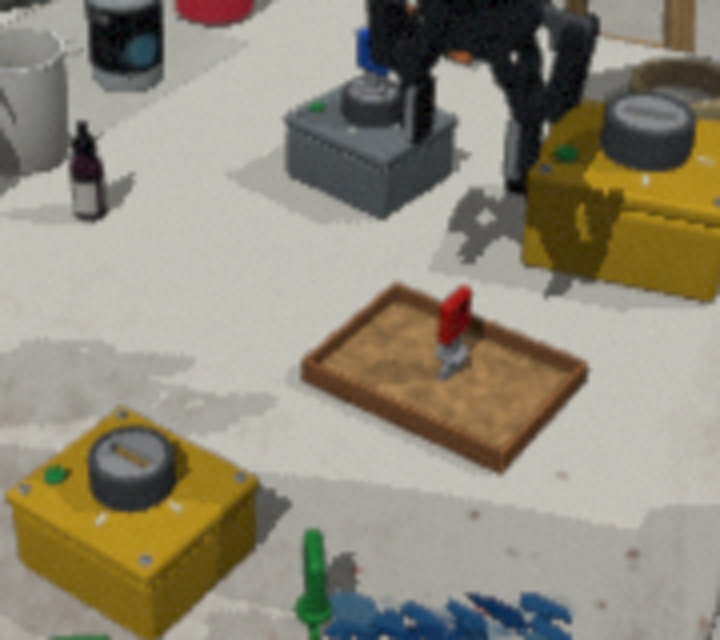

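View pics/w14.png

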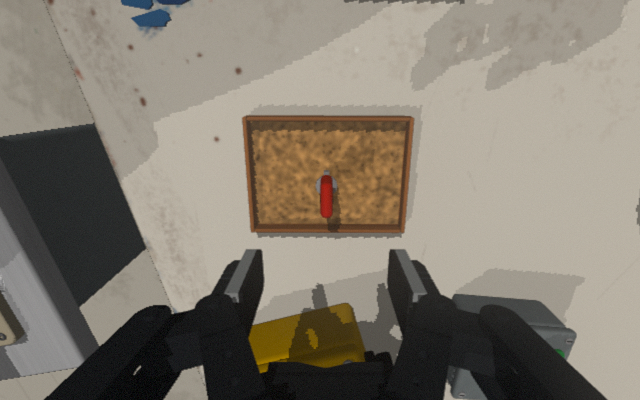

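```bash
python3 -c "
from cell import *
print(finish_job()); print(read_state()['clock'])"
```

```text
the job is handed in; nothing more can be done
None
the job is handed in; nothing more can be done
```

I turned the red key clockwise to its stop, turned it back, drew it out upward and lowered it into the wooden tray. I opened the fingers only once it was down on the floor, then handed the job in at about 14 s of the 54 s allowed. No verdict came back.

- **Turning:** The gripper turned about 85° clockwise, and the torque about the key's axis rose from roughly 0.03 to 0.09 N m, which suggests the stop. It then came back to the start angle, with a small nudge past it to take up the play. The lock's own angle was never measured directly; I inferred it from the gripper angle, the torque, and the key sliding out with almost no pull.
- **Placing:** A 3.7 N upward push at release height showed the key was on the floor of the tray.
- **Last pictures:** The key stands upright near the middle of the tray, with the gripper well clear above it and the lock's slot empty. The grey box with the blue key looks as before, though the gripper hides part of the blue key's head.
- **Disagreements:** Estimates of the head's starting angle from the three cameras differed by about 3° (−6° to −9°), against −12° for the box. This lies within the key's 5° of play if the slot follows the box. There was up to about 6 N of side force while it was turned, and none of the checks failed.

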